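# Fold out the crank of a kitchen press and clamp the tin

## Robot

A 6-joint arm with a two-finger parallel gripper is mounted at the origin on the work surface. World frame = base frame: x ahead of the robot, y to its left, z up, the work surface at z = 0. Lengths are in m, angles in rad, forces in N, time in s.
With the tool pointing down it reaches from about 0.225 to 0.875 m from the base axis. Payload 3.4 kg.
Tool frame: the origin (TCP) lies between the finger pads; the fingertips stand 8 mm ahead of it and the grasp point (between the pads) lies 11 mm behind it; z points along the fingers, y is the line along which they close (so a half turn about z gives the same grasp; the last joint's range is limited). The gripper opens to 85 mm and grips with 20 to 120 N. Pads are 22 mm wide; open, the fingers measure 114 mm over their backs; the gripper's body (76 mm by 85 mm) begins 54 mm behind the grasp point. The pads swing forward as they close: fully open they stand 13 mm farther back than shut.
Start: joints at [1.018, 0.276, 1.505, -0, 1.361, -0.121], TCP at [0.241, 0.522, 0.206] pointing down, gripper open.
Joint ranges: [-2.89, 2.89], [-0.75, 2.08], [0.22, 2.7], [-1.18, 4.32], [0.11, 2.71], [-2.7, 2.7]. Speed limits (rad/s): [2.57, 2.57, 3.14, 3.14, 3.14, 3.14].

## Interface

Orientations are given as a unit quaternion [w, x, y, z].
In Python, from rig import manip gives the robot as it stands.
- The arm moves only by the tool move_arm, never from a script. Its argument "deltas" is a list that holds one entry, the list of rows, each a list of 5 numbers: the shift along the tool's x, y, z normalised to -1 to 1, where 1 is 80 cm, then the turn about the tool's z normalised to -1 to 1, where 1 is 120 degrees, then the closure, from -1 (fully open) to 1 (shut). In form: [[[tx, ty, tz, twist, grip], ...]]. A call has 1 to 12 rows; each row is the pose to reach, as a shift and turn from the pose commanded when the call began, along the tool's axes at that moment; what a row does not reach only later rows make up. A row lasts 1/10 s, in which the tool goes at most 50 mm and 8.59 degrees, less where a joint would pass 70% of its speed; a pose out of reach is approached as far as the arm can. A call with a number of a shift or a turn outside -1 to 1 is refused whole. A call with a gripper value outside its range is refused whole. The fingers move at their own pace and stop on an object; "squeeze" is the grip in N (left out, the last holds). Time passes only in rows, so rows that repeat a pose let the fingers close. It gives the time, the measured TCP pose, the force, the opening and the grip force at its end, in the units of the state.
- manip.get_state(): the state, without advancing time (a new reading comes with each control period).
- manip.get_image(name): name is "scene" or "top" or "wrist"; returns the picture (384x512x3 uint8, red, green, blue); there is no depth.
- manip.camera_params(name): a dict with "fx", "fy", "cx", "cy" (pixels), "dist" ([k1, k2, p1, p2, k3] as OpenCV has them; the pictures are not rectified), "R" (3x3) and "t" (3): a world point X has camera coordinates R X + t; the wrist camera has in their place "tool_from_camera" (4x4, takes a point from camera to tool coordinates, whose origin is the TCP and whose axes are the flange's). Camera axes: x right, y down, z forward; pixel columns grow to the right and rows downward; lengths in m; the calibration is good to about 2 mm. A picture is of the moment at which its call begins: read the wrist's pose just before it. camera_params takes no time and is no camera call.
- manip.sign_off(): hands the job in; it is judged then, once.
The state is a dict: "clock": time; "qpos": joint angles; "qd": joint speeds; "effort": joint torques, N m; "position": TCP position; "ee_rot": TCP orientation; "contact_force": force on the tool from outside, world axes, zero at the start; "moment": the same for the moment, N m; "width": finger opening in m; "gripper_force": force on a finger pad.
Only numpy, scipy, OpenCV 4.12 (cv2) and the standard library are available. Lean on these libraries where they do the work, as an engineer would, in place of code of your own. Each camera call takes 0.05 s, during which the arm holds its last target. There are 200 camera calls.

## Task

The tin standing in the small screw press has to be clamped. Swing the press's folded crank handle upright, then wind the crank clockwise (seen from above) by that handle until the pressure plate has come down on the tin's lid and holds it firmly: stop once the crank has become clearly heavier to turn, before the lid is crushed. Let go with the handle left upright, and do not disturb the tin or the things around the press.

Things in the scene. Friction and masses are not known exactly. Their poses are not given: they have to be found in the camera images.
- press: Arch-shaped screw press, screwed to the table: two steel posts (24 mm diameter, 118 mm either side along its y) and a grey beam (50 x 275 x 30 mm, top at 210 mm). Origin: on the table, straight under the vertical spindle; z up. A round steel pressure plate (80 mm diameter, 11 mm thick) hangs on the spindle, 8 to 34 mm above the tin's lid at the start (different each time, not reported).
- crank (a joint): Crank angle in rad, about the vertical spindle. At 0 the crank arm points along the press's +x; it grows clockwise seen from above (lowering the plate). Starts between -1.5 and 1.5. Kept moving, it takes about 9 N along the circle at the handle to turn it freely, 13 N at 65 N clamp pressure, 15 N at 100 N; friction holds it, so less remains when the hand pauses, but the rise of 4 to 6 N is the same.
- fold (a joint): Angle of the folding handle in rad: 0 lying flat, back along the crank arm towards the spindle; 1.57 upright; stop at 1.6. A stiff hinge (0.06 N m) that stays where it is left. Its axis is level and square to the crank arm, so a push in or out along the arm folds it.
- hub (a point): Point on the spindle axis on top of the crank's round hub (34 mm diameter), 222 mm above the table. The steel crank arm (14 mm wide, 12 mm thick, its top at 230 mm) runs outward from here.
- pivot (a point): Middle of the folding hinge at the end of the crank arm, 75 mm from the spindle axis, 246 mm above the table, between two 4 mm cheeks that are 22 mm wide over all. Goes round with the crank.
- grip (a point): Point on the folding handle's axis, 60 mm from the hinge: the place to hold. The handle is a black round sleeve, 19 to 23 mm thick, 22 to 86 mm from the hinge; it spins freely on its stem, so a hold need not turn with the crank. Folded, the point is 15 mm out from the spindle axis, 246 mm above the table, the sleeve 5 mm clear of the arm; upright, 306 mm up, right above the hinge.
- tin: Round steel tin, 90 mm in diameter (94 mm at the lid), 65 mm high, 0.5 kg, loose on a wooden board 18 mm thick under the press. Origin: centre of its underside; lid top 65 mm above.
- tumbler: Drinking glass, 66 mm wide, 100 mm high, upright beside the press. Origin: centre of its underside.
- mug: White mug, 76 mm wide, 85 mm high, upright beside the press. Origin: centre of its underside.
- canister: Clear jar with a steel cap, 74 mm wide, 110 mm high, upright beside the press. Origin: centre of its underside.
- nut (a point): Lower end of the spindle's fixed sleeve, on the axis, 150 mm above the table. One rad of crank lowers the plate 5 mm. The plate is sprung: from first touch its pressure on the lid grows 25 N per mm, so 125 N per rad of crank. Firm is 40 to 100 N (aim at 65 N, half a rad past first touch); over 120 N crushes the lid. The screw does not run back when let go.
There are look-alikes about, which are no part of the job. What is shaped like the tin but yellow is not meant.

How it is judged:
On the way, in this order (a step that is already met when the one before it is completed fails the run):
1. the handle has been swung upright (fold angle over 1.35 rad) with the plate still clear of the tin (value of joint fold above 1.35 rad and contact force between press and tin below 1 N), for 0.2 s.
2. the plate presses on the lid with 40 N or more (contact force between press and tin above 40 N), for 0.2 s.
At the end, for the whole second after the job is handed in: The plate presses on the tin's lid with 40 to 100 N, the crank is at rest, the handle stands upright (fold angle over 1.2 rad), and the tin is upright (within 0.05 rad) within 10 mm of where it stood (contact force between press and tin between 40 and 100 N and value of joint fold above 1.2 rad and angle between tin's own z axis and vertical below 0.05 rad and distance of tin from where it was at the start of the episode below 0.01 m and velocity of joint crank between -0.05 and 0.05 rad/s); the robot touches nothing.
It fails at once if the lid is crushed (plate pressure over 120 N) (contact force between press and tin above 120 N).
It fails at once if the crank is wound while its handle is not unfolded (crank turning clockwise faster than 0.5 rad/s with the fold angle under 0.8 rad) (velocity of joint crank above 0.5 rad/s and value of joint fold below 0.8 rad).
It fails at once if the tumbler, mug or canister is shifted by more than 30 mm (distance of any of tumbler, mug, canister from where it was at the start of the episode above 0.03 m).
It also fails if it takes over 69 s, if anything falls off the work surface, if the arm or the gripper's body presses on something with over 40 N, if the wrist force passes 120 N, or if a joint passes its speed limit or range.

## Working session

There is one attempt and no reset: what is moved stays moved. The work goes in short steps, Python scripts to look and compute and a tool call to move; the robot and the scene stay as the last step left them, time stands still between calls to the robot, and variables do not carry over. Pictures are saved under pics/ and viewed, at most 10 in all, crops included, and the job is handed in when it is done.

Besides the shell and the picture viewer there is one more tool, called after "Emit:" in YAML: its name, and indented under it one key for each argument. move_arm: Moves the arm, as the interface text tells. Scaled input: -1 to 1 covers 80 cm each way for a shift and 120 degrees each way for a turn. Its arguments: {"type":"object","properties":{"deltas":{"type":"array","items":{"type":"array","items":{"type":"array","items":{"type":"number","minimum":-1,"maximum":1}}}},"squeeze":{"type":"number"}},"required":["deltas"]}

```bash
mkdir -p pics
python3 - <<'E'
from rig import manip
import cv2,numpy as np
s=manip.get_state();print(s)
a=manip.get_image("scene");b=manip.get_image("top")
cv2.imwrite("pics/scene.png",a[:,:,::-1]);cv2.imwrite("pics/top.png",b[:,:,::-1])
for n in("scene","top","wrist"):print(n,manip.camera_params(n))
E
```

```text
{'clock': 0.0, 'qpos': array([ 1.01801280e+00,  2.75415264e-01,  1.50442120e+00, -9.18172018e-07,
        1.36080025e+00, -1.20973714e-01]), 'qd': array([ 0.00159607,  0.0004501 , -0.00028837,  0.00103856,  0.00034019,
        0.00060648]), 'effort': array([-2.15925981e-02, -3.87398708e+01, -2.29445189e+01, -6.47912733e-03,
       -5.12836128e-02,  1.66567330e-03]), 'position': array([0.2407529 , 0.52241126, 0.20659604]), 'ee_rot': array([1.58414053e-04, 2.14231297e-01, 9.76782843e-01, 4.50957402e-04]), 'contact_force': array([0.82325964, 0.66316003, 0.18619714]), 'moment': array([ 0.00226862,  0.04068068, -0.04099922]), 'gripper_force': 2.295851616290747, 'width': 0.08545653736462719}
scene {'fx': 480.9539561686675, 'fy': 480.9539561686675, 'cx': 244.82887604278903, 'cy': 194.38523528105856, 'dist': array([0.02843205, 0.        , 0.        , 0.        , 0.        ]), 'R': array([[ 0.40651192,  0.91353489, -0.01421527],
       [ 0.73552744, -0.33645122, -0.58804758],
       [-0.54198473,  0.22859263, -0.80870141]]), 't': array([-0.27279325, -0.32583073,  1.40438597])}
top {'fx': 396.
[... 219 characters left out ...]
8],
       [-0.98876088,  0.01910985, -0.14827922],
       [ 0.14838027,  0.00397503, -0.98892239]]), 't': array([0.07339285, 0.58386965, 1.00548059])}
wrist {'fx': 275.738021059694, 'fy': 275.738021059694, 'cx': 251.8117686515389, 'cy': 189.4334292442178, 'dist': array([-0.06406201,  0.        ,  0.        ,  0.        ,  0.        ]), 'tool_from_camera': array([[-6.60655108e-05, -9.44802709e-01, -3.27639797e-01,
         8.49919575e-02],
       [ 9.99999968e-01,  1.78777799e-05, -2.53194161e-04,
        -7.44210744e-04],
       [ 2.45076001e-04, -3.27639803e-01,  9.44802677e-01,
        -1.67450122e-01],
       [ 0.00000000e+00,  0.00000000e+00,  0.00000000e+00,
         1.00000000e+00]])}
```

View pics/scene.png

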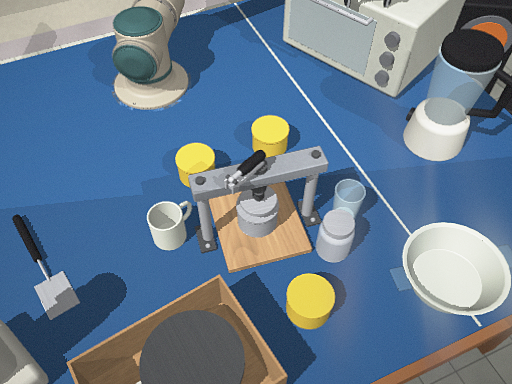

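View pics/top.png

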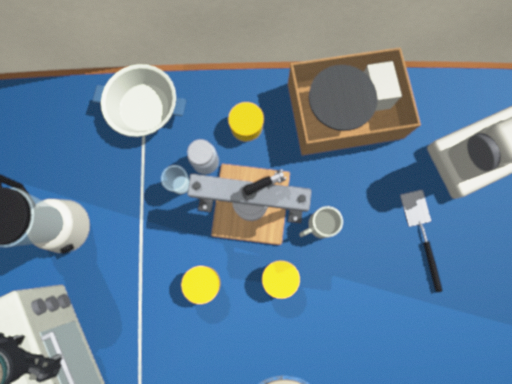

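Scene: the press beam runs (193,185)–(327,158), with the crank pivot at about (231,182) and the black handle tip at about (265,154). The grey tin stands under the plate at about (257,215). The look-alikes are three yellow tins at (196,163), (270,135) and (310,300). The black spatula handle at (25,235) could be mistaken for the crank handle. I choose the black handle on the press and check it in a close crop.

Run:
```python
import cv2,numpy as np
a=cv2.imread("pics/scene.png")[140:265,180:340];b=cv2.imread("pics/top.png")[155:225,180:330]
a=cv2.resize(a,None,fx=3,fy=3,interpolation=cv2.INTER_CUBIC)[:, :]
b=cv2.resize(b,None,fx=5,fy=5,interpolation=cv2.INTER_CUBIC)
cv2.imwrite("pics/c2.png",b)
cv2.imwrite("pics/c1.png",cv2.resize(cv2.imread("pics/scene.png")[140:260,180:340],None,fx=5,fy=5,interpolation=cv2.INTER_CUBIC))
```

```text
(no output)
```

View pics/c2.png

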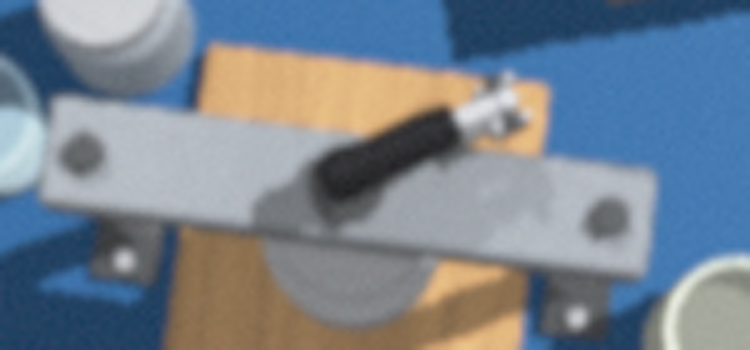

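View pics/c1.png

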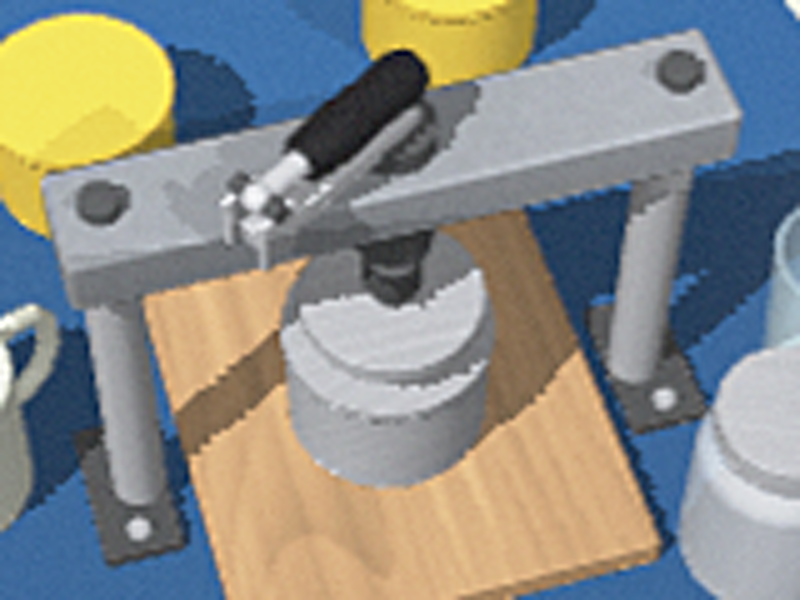

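The crops confirm it. In the top image the bolts are at (196.4,186) and (301.4,198.6), the pivot at about (280.4,177.4) and the handle tip at about (246,191). In the scene image the bolts are at (200.4,180.4) and (316.2,154), the pivot at about (231.6,179.6) and the tip end at about (262,153).

```bash
cat > h.py <<'E'
from rig import manip
import cv2,numpy as np
from scipy.spatial.transform import Rotation
def cam(n,s=None):
    c=manip.camera_params(n);K=np.array([[c['fx'],0,c['cx']],[0,c['fy'],c['cy']],[0,0,1]])
    if n=='wrist':
        q=s['ee_rot'];T=np.eye(4);T[:3,:3]=Rotation.from_quat(q[[1,2,3,0]]).as_matrix();T[:3,3]=s['position']
        M=np.linalg.inv(T@c['tool_from_camera']);return K,c['dist'],M[:3,:3],M[:3,3]
    return K,c['dist'],c['R'],c['t']
def ray(c,p):
    K,d,R,t=c;u=cv2.undistortPoints(np.array([[p]],float),K,d)[0,0]
    return -R.T@t,R.T@np.array([u[0],u[1],1])
def atz(c,p,z):
    o,v=ray(c,p);return o+v*(z-o[2])/v[2]
def proj(c,X):
    K,d,R,t=c;return cv2.projectPoints(np.array(X,float).reshape(-1,3),cv2.Rodrigues(np.array(R))[0],np.array(t),K,d)[0][:,0]
def tri(L):
    A=np.zeros((3,3));b=np.zeros(3)
    for c,p in L:
        o,v=ray(c,p);v=v/np.linalg.norm(v);P=np.eye(3)-np.outer(v,v);A+=P;b+=P@o
    return np.linalg.solve(A,b)
E
python3 - <<'E'
from h import *
np.set_printoptions(precision=4,suppress=True)
S=cam('scene');T=cam('top')
for n,ps,pt,z in [("boltA",(200.4,180.4),(301.4,198.6),.213),("boltB",(316.2,154),(196.4,186),.213),("piv",(231.6,179.6),(280.4,177.4),.246),("tip",(261.5,154),(246,190.5),.246)]:
    print(n,tri([(S,ps),(T,pt)]),atz(S,ps,z),atz(T,pt,z))
for n,pt,z in [("mug",(325,221),.085),("tumb",(176,179),.1),("can",(203,154),.11)]:print(n,atz(T,pt,z))
E
```

```text
boltA [ 0.5534 -0.0393  0.2065] [ 0.5587 -0.0397  0.213 ] [ 0.5522 -0.0394  0.213 ]
boltB [0.587  0.1959 0.2053] [0.5927 0.1932 0.213 ] [0.5851 0.1936 0.213 ]
piv [0.5971 0.0083 0.2345] [0.6059 0.0064 0.246 ] [0.5944 0.0078 0.246 ]
tip [0.5686 0.0832 0.2407] [0.573  0.0821 0.246 ] [0.5673 0.082  0.246 ]
mug [ 0.5121 -0.1116  0.085 ]
tumb [0.6245 0.2633 0.1   ]
can [0.6854 0.1933 0.11  ]
```

```bash
cat >> h.py <<'E'
def deltas(P,yaw=None):
    s=manip.get_state();q=s['ee_rot'];R=Rotation.from_quat(q[[1,2,3,0]]).as_matrix()
    d=R.T@(np.array(P)-s['position']);cur=np.arctan2(R[1,0],R[0,0])
    tw=0 if yaw is None else -np.degrees((yaw-cur+np.pi)%(2*np.pi)-np.pi)
    return np.round(d/.8,4),round(tw/120,4),'yaw',cur
E
python3 -c "
from h import *
print(deltas([.578,.063,.36],np.arctan2(.928,-.371)))"
```

```text
(array([-0.6232, -0.345 , -0.192 ]), np.float64(0.3623), 'yaw', np.float64(2.7098508646479136))
```

Emit:
move_arm:
  deltas:
    - [[0,0,-0.1,0,-1],[0,0,-0.192,0.06,-1],[-0.623,-0.345,-0.192,0.362,-1],[-0.623,-0.345,-0.192,0.362,-1],[-0.623,-0.345,-0.192,0.362,-1],[-0.623,-0.345,-0.192,0.362,-1],[-0.623,-0.345,-0.192,0.362,-1],[-0.623,-0.345,-0.192,0.362,-1],[-0.623,-0.345,-0.192,0.362,-1],[-0.623,-0.345,-0.192,0.362,-1],[-0.623,-0.345,-0.192,0.362,-1],[-0.623,-0.345,-0.192,0.362,-1]]

```text
clock: 1.3
position: [0.5357, 0.1191, 0.3523]
ee_rot: [-0.001, 0.561, 0.828, -0.0]
contact_force: [1.6, 1.5, -3.7]
width: 0.0854
gripper_force: 0.0
```

```bash
python3 -c "
from h import *
print(deltas([.578,.063,.36],np.arctan2(.928,-.371)))"
```

```text
(array([-0.0847,  0.023 , -0.0098]), np.float64(0.0002), 'yaw', np.float64(1.951449655604295))
```

Emit:
move_arm:
  deltas:
    - [[0,0,0,0,-1],[0,0,0,0,-1],[0,0,0,0,-1]]

```text
clock: 1.6
position: [0.5344, 0.1216, 0.3523]
ee_rot: [-0.001, 0.56, 0.828, -0.0]
contact_force: [0.3, 1.7, -4.1]
width: 0.0854
gripper_force: 0.0
```

```bash
python3 -c "
from h import *
print(deltas([.578,.063,.36],np.arctan2(.928,-.371)))"
```

```text
(array([-0.0883,  0.0233, -0.0098]), np.float64(0.0005), 'yaw', np.float64(1.952195948400112))
```

Emit:
move_arm:
  deltas:
    - [[-0.05,0.012,-0.01,0,-1],[-0.088,0.023,-0.01,0,-1],[-0.088,0.023,-0.01,0,-1],[-0.088,0.023,-0.01,0,-1],[-0.088,0.023,-0.01,0,-1]]

```text
clock: 2.1
position: [0.5774, 0.0641, 0.361]
ee_rot: [-0.0, 0.56, 0.829, 0.0]
contact_force: [0.4, 0.6, -4.1]
width: 0.0853
gripper_force: 0.0
```

```bash
python3 -c "
from h import *
s=manip.get_state();print(s['position'],s['ee_rot'],s['contact_force'])
w=manip.get_image('wrist');cv2.imwrite('pics/w1.png',w[:,:,::-1])
c=cam('wrist',s)
print(proj(c,[[.572,.077,.222],[.6,.007,.246],[.568,.087,.246]]))
import pickle;pickle.dump(c,open('w1.pkl','wb'))
"
```

```text
[0.57743472 0.06410215 0.36101517] [-4.79814034e-04  5.59626261e-01  8.28744950e-01  1.61461286e-04] [ 0.39389829  0.62293236 -4.06124874]
[[252.43996098 159.59702616]
 [252.26185477 229.02484103]
 [252.5013975  154.63711197]]
```

View pics/w1.png

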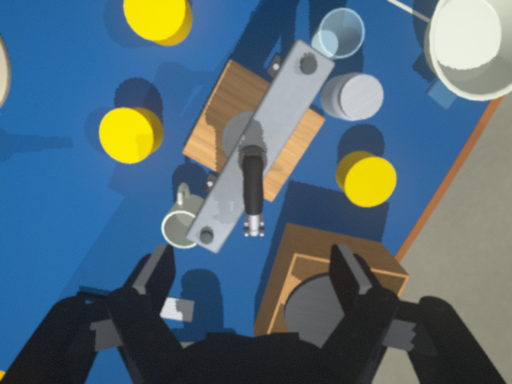

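The wrist view shows the folded black handle running from about (253,150) to the hinge cheeks at about (254,228). That lies along the tool's x axis and agrees with the estimate to about 2 px. Next I refine the numbers.

Run:
```python
from h import *
import pickle
np.set_printoptions(precision=4,suppress=True)
c=pickle.load(open('w1.pkl','rb'))
im=cv2.imread('pics/w1.png');g=im.max(2)
for r in range(146,240,6):
    x=np.where(g[r,235:275]<60)[0]+235
    print(r,x.min() if len(x) else 0,x.max() if len(x) else 0,g[r,240:270:2])
for p,z in [((253.5,228),.246),((253.5,152),.246)]:print(atz(c,p,z))
for p,z in [((308,64),.214),((207,235.5),.214)]:print(atz(c,p,z))
```

```text
146 0 0 [101 100  96  78  70  70  71  70  71  87 107 119 121 163 187]
152 0 0 [ 93  89  80  76  76  77  76  79  79  78  78  94  98 137 184]
158 244 260 [ 96  91  58  54  57  53  56  56  57  59  59  83 106 126 186]
164 243 261 [ 94  66  55  58  58  62  64  62  65  64  61  62 100 128 189]
170 244 261 [154  89  56  55  60  63  66  68  69  66  63  76 166 189 171]
176 245 249 [165 140  64  57  61  64  68  69  65  63  61 100 166 204 221]
182 245 249 [169 143  63  58  60  62  70  69  65  65  60 117 219 222 221]
188 245 247 [170 144  66  60  60  63  70  72  68  61  60  93 210 225 223]
194 245 261 [172 133  63  58  61  67  73  72  67  63  59  76 202 225 225]
200 245 260 [181 170  83  60  60  67  74  76  69  65  58  77 147 153 164]
206 260 260 [182 183 126  61  63  70  74  77  72  64  59  96 154 159 159]
212 0 0 [178 157 152  90  63  68  77  80  70  62  75 141 157 159 159]
218 0 0 [156 160 137 112 135 178 221 232 212 162 111 121 157 158 158]
224 0 0 [161 158 172 205 157 174 220 233 213 171 157 209 161 159 159]
230 0 0 [161 155 107  94 103 152 191 207 198 141  98  96 124 154 159]
236 0 0 [161 162 163 186 162 161 171 176 168 158 171 176 161 159 159]
[0.6008 0.0087 0.246 ]
[0.5679 0.09   0.246 ]
[0.5884 0.1934 0.214 ]
[ 0.5557 -0.0388  0.214 ]
```

Emit:
move_arm:
  deltas:
    - [[0,0.001,0.05,0,-1],[0,0.001,0.1,0,-1],[0,0.001,0.14,0,-1],[0,0.001,0.154,0,-1],[0,0.001,0.154,0,-1]]
  squeeze: 30

```text
clock: 2.65
position: [0.5779, 0.0636, 0.2366]
ee_rot: [-0.001, 0.56, 0.828, -0.001]
contact_force: [-0.5, 0.1, -5.2]
width: 0.0853
gripper_force: 0.0
```

Emit:
move_arm:
  deltas:
    - [[0,0,0,0,0],[0,0,0,0,0.3],[0,0,0,0,0.5],[0,0,0,0,0.7],[0,0,0,0,1],[0,0,0,0,1],[0,0,0,0,1],[0,0,0,0,1]]
  squeeze: 30

```text
clock: 3.45
position: [0.5792, 0.0627, 0.2377]
ee_rot: [-0.0, 0.561, 0.828, 0.0]
contact_force: [0.0, 0.7, -4.4]
width: 0.0003
gripper_force: 0.0
```

```bash
python3 -c "
from h import *
s=manip.get_state();print(s['position'],s['contact_force'],s['width'],s['gripper_force'])
cv2.imwrite('pics/s2.png',cv2.resize(manip.get_image('scene')[110:260,160:360,::-1],None,fx=3,fy=3))
"
```

```text
[0.57921939 0.06273912 0.23767103] [ 0.01677911  0.69556795 -4.40310605] 0.0003182786278690345 0.0
```

View pics/s2.png

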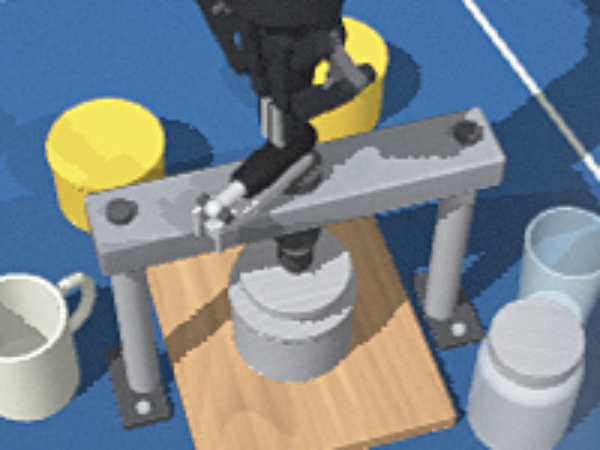

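The fingers closed on nothing (width 0). In the crop the shut pads (light grey, about (270,120)) seem to be above or behind the handle tip. I'll compare that with the projected TCP.

Run:
```python
from h import *
s=manip.get_state();q=s['ee_rot'];R=Rotation.from_quat(q[[1,2,3,0]]).as_matrix();p=s['position']
print(R)
for n in('scene','top'):
    c=cam(n);print(n,proj(c,[p,p+R@[0,0,.008],p+R@[0,0,-.05],[.572,.077,.222],[.601,.008,.246],[.5778,.0634,.246]]))
print((proj(cam('scene'),[p,p+R@[0,0,.008],p+R@[0,0,-.05],[.572,.077,.222],[.601,.008,.246],[.5778,.0634,.246]])-[160,110])*3)
a=manip.get_image('top')[140:240,190:310,::-1];b=manip.get_image('scene')[120:220,200:320,::-1]
w=manip.get_image('wrist')[:,:,::-1]
cv2.imwrite('pics/c3.png',np.vstack([np.hstack([cv2.resize(x,(400,333),interpolation=cv2.INTER_CUBIC) for x in(a,b)]),cv2.resize(w[150:350,90:420],(800,267)[:1]+(260,))]))
```

```text
[[-3.71671113e-01  9.28364463e-01 -8.89583313e-05]
 [ 9.28364461e-01  3.71671120e-01  8.20541292e-05]
 [ 1.09239380e-04 -5.20886037e-05 -9.99999993e-01]]
scene [[253.58224916 162.41300356]
 [253.58013123 165.1004749 ]
 [253.59658861 144.70798278]
 [258.71524248 162.62661836]
 [231.36951393 177.40022533]
 [253.58744224 158.93097231]]
top [[254.96585677 185.51981948]
 [254.99690576 186.16055118]
 [254.75803548 181.23113504]
 [248.60124069 190.12860572]
 [280.20187747 174.39050884]
 [254.63569065 185.50480457]]
[[280.74674747 157.23901069]
 [280.74039368 165.30142471]
 [280.78976583 104.12394833]
 [296.14572744 157.87985509]
 [214.1085418  202.20067599]
 [280.76232673 146.79291693]]
```

View pics/c3.png

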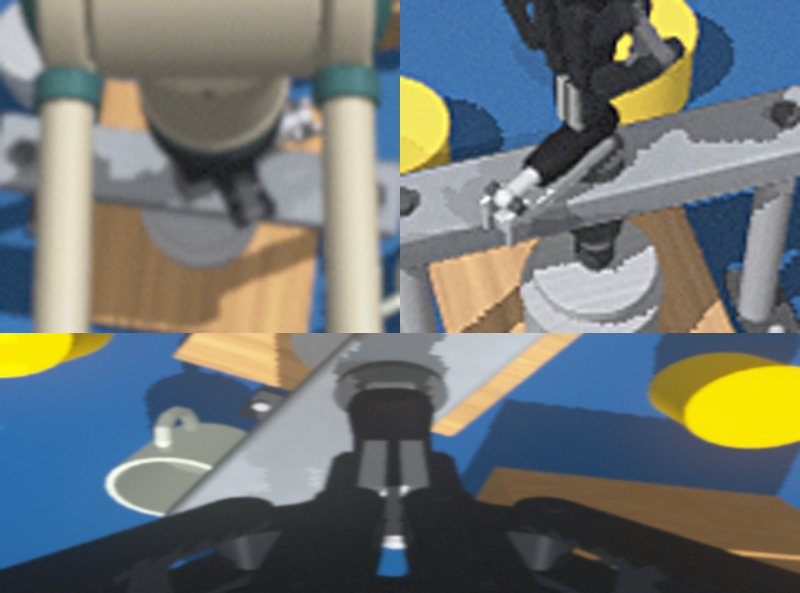

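Emit:
move_arm:
  deltas:
    - [[0,0,0.002,0,1],[0,0,0.004,0,1],[0,0,0.004,0,1]]

```text
clock: 3.95
position: [0.579, 0.0628, 0.2342]
ee_rot: [-0.0, 0.56, 0.828, -0.0]
contact_force: [0.4, 0.7, -4.4]
width: -0.0003
gripper_force: 0.0
```

Emit:
move_arm:
  deltas:
    - [[0,0,0.002,0,1],[0,0,0.004,0,1],[0,0,0.004,0,1]]

```text
clock: 4.25
position: [0.5793, 0.0628, 0.2315]
ee_rot: [0.0, 0.56, 0.828, 0.0]
contact_force: [-0.2, 1.4, -3.5]
width: 0.0002
gripper_force: 0.6
```

Emit:
move_arm:
  deltas:
    - [[0,0,0.002,0,1],[0,0,0.004,0,1],[0,0,0.004,0,1]]

```text
clock: 4.55
position: [0.5806, 0.0633, 0.2305]
ee_rot: [0.002, 0.56, 0.828, 0.002]
contact_force: [-0.5, 2.4, 5.4]
width: -0.0001
gripper_force: 4.9
```

Emit:
move_arm:
  deltas:
    - [[0,0,-0.03,0,1],[0,0,-0.06,0,-1],[0,0,-0.06,0,-1],[0,0,-0.06,0,-1],[0,0,-0.06,0,-1],[0,0,-0.06,0,-1],[0,0,-0.06,0,-1],[0,0,-0.03,0,-1],[0,0,0,0,-1],[0,0,0,0,-1]]

```text
clock: 5.55
position: [0.5767, 0.0627, 0.2244]
ee_rot: [-0.003, 0.561, 0.828, -0.002]
contact_force: [-0.1, 0.8, -4.5]
width: 0.0852
gripper_force: 0.0
```

```bash
python3 -c "
from h import *
s=manip.get_state();print(s['position'],s['contact_force'],s['width'],s['gripper_force'])
w=manip.get_image('wrist')[:,:,::-1];a=manip.get_image('scene')[110:230,190:330,::-1]
cv2.imwrite('pics/w4.png',np.vstack([cv2.resize(w[140:384,90:420],(600,440)),]));cv2.imwrite('pics/s4.png',a)
cv2.imwrite('pics/w4.png',np.hstack([cv2.resize(w[140:340,90:420],(450,273)),cv2.resize(a,(318,273),interpolation=cv2.INTER_CUBIC)]))
"
```

```text
[0.57666081 0.06274652 0.22442503] [-0.07720654  0.83392093 -4.51999554] 0.08520863867879187 0.0
```

View pics/w4.png

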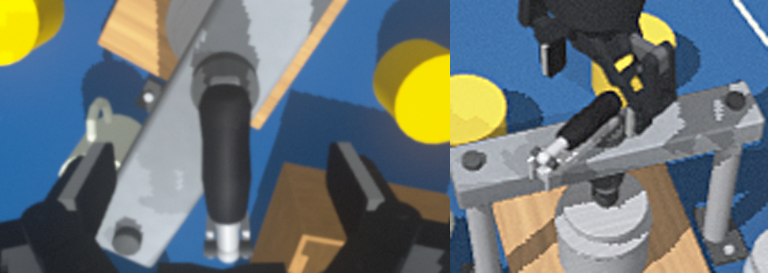

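The wrist crop shows the handle centred between the open pads, whose tips are at about (108,145) and (345,140). The depth works out to open tips about 36 mm behind the reported TCP, and the touch test gave about 24 mm when shut, so the fingers are roughly 31 mm shorter than stated. I will grip about 30 mm deeper.

Emit:
move_arm:
  deltas:
    - [[0,0,0.01,0,-1],[0,0,0.02,0,-1],[0,0,0.02,0,-1]]

```text
clock: 5.95
position: [0.5787, 0.0628, 0.2113]
ee_rot: [-0.001, 0.56, 0.828, -0.0]
contact_force: [-0.5, 0.5, -5.3]
width: 0.0854
gripper_force: 0.0
```

Emit:
move_arm:
  deltas:
    - [[0,0,0,0,0],[0,0,0,0,0.2],[0,0,0,0,0.4],[0,0,0,0,0.5],[0,0,0,0,0.6],[0,0,0,0,1],[0,0,0,0,1],[0,0,0,0,1],[0,0,0,0,1]]
  squeeze: 30

```text
clock: 6.85
position: [0.5792, 0.0627, 0.2124]
ee_rot: [0.0, 0.56, 0.828, 0.0]
contact_force: [-0.5, 0.6, -2.1]
width: 0.0206
gripper_force: 29.8
```

Emit:
move_arm:
  deltas:
    - [[-0.0006,0,-0.0097,0,1],[-0.0025,0,-0.0193,0,1],[-0.0056,0.0001,-0.0285,0,1],[-0.0099,0.0002,-0.0373,0,1],[-0.0153,0.0003,-0.0454,0,1],[-0.0217,0.0004,-0.0527,0,1]]

```text
clock: 7.45
position: [0.5857, 0.0471, 0.2547]
ee_rot: [-0.001, 0.56, 0.828, 0.0]
contact_force: [1.3, 3.2, -11.1]
width: 0.0203
gripper_force: 31.6
```

Emit:
move_arm:
  deltas:
    - [[-0.0073,0.0001,-0.0065,0,1],[-0.0153,0.0002,-0.012,0,1],[-0.024,0.0004,-0.0163,0,1],[-0.0332,0.0005,-0.0196,0,1],[-0.0428,0.0007,-0.0216,0,1],[-0.0517,0.0008,-0.0223,0,1],[-0.0517,0.0008,-0.0223,0,1],[-0.0517,0.0008,-0.0223,0,1]]

```text
clock: 8.25
position: [0.6023, 0.0078, 0.275]
ee_rot: [0.002, 0.561, 0.828, 0.0]
contact_force: [-3.5, 1.6, 7.4]
width: 0.0202
gripper_force: 29.1
```

```bash
python3 -c "
from h import *
s=manip.get_state();print(s['position'],s['contact_force'],s['width'],s['gripper_force'])
a=manip.get_image('scene')
cv2.imwrite('pics/s5f.png',a[:,:,::-1]);cv2.imwrite('pics/s5.png',cv2.resize(a[90:265,170:350,::-1],(600,583),interpolation=cv2.INTER_CUBIC))
"
```

```text
[0.60231872 0.00781282 0.27495254] [-3.49542954  1.64464269  7.39447077] 0.02024430772590489 29.067473310883543
```

View pics/s5.png

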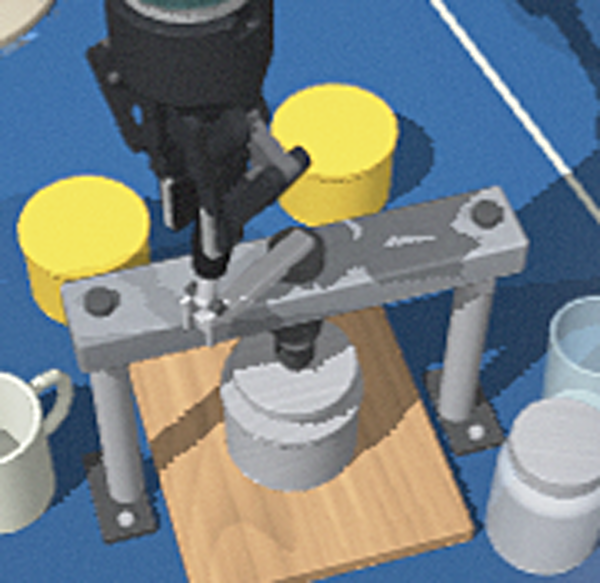

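The handle is upright (crop: hinge at about (205,310), sleeve held from about (210,270) up), and the crank arm and tin are undisturbed. Next I generate the circle rows and make a rough gap estimate.

```bash
cat > circ.py <<'E'
from h import *
hub=np.array([.572,.077]);tx=np.array([-.3717,.9284]);ty=np.array([.9284,.3717])
def rows(f0,f1,n,r=.0745,a0=-1.158):
    P=lambda f:hub+r*np.array([np.cos(a0-f),np.sin(a0-f)])
    for f in np.linspace(f0,f1,n+1)[1:]:
        d=(P(f)-P(f0))/.8;print([float(round(d@tx,4)),float(round(d@ty,4)),0,0,1],end=', ')
    print()
if __name__=='__main__':
    import sys;rows(float(sys.argv[1]),float(sys.argv[2]),int(sys.argv[3]))
E
python3 - <<'E'
from circ import *
S=cam('scene');C=-np.array(S[2]).T@S[3];v=C[:2]-hub;v/=np.linalg.norm(v);print(v)
for z in(.083,.091,.1,.11,.117):print(z,(proj(S,[[*(hub+.04*v),z],[*(hub+.047*v),z]])-[180,140])*5)
E
python3 circ.py 0 .6 8; python3 circ.py .6 1.8 12; python3 circ.py 1.8 2.4 8
```

```text
[ 0.90191842 -0.43190642]
0.083 [[389.55189759 395.60690038]
 [389.35542219 409.49322432]]
0.091 [[389.698578   385.24580352]
 [389.50135402 399.1783175 ]]
0.1 [[389.8659253  373.43096269]
 [389.66785538 387.41555001]]
0.11 [[390.05482878 360.10204962]
 [389.85581434 374.14461964]]
0.117 [[390.18895754 350.64302794]
 [389.98927913 364.72625507]]
[0.0, -0.007, 0, 0, 1], [0.0006, -0.0139, 0, 0, 1], [0.0017, -0.0208, 0, 0, 1], [0.0033, -0.0276, 0, 0, 1], [0.0054, -0.0343, 0, 0, 1], [0.008, -0.0408, 0, 0, 1], [0.011, -0.0471, 0, 0, 1], [0.0146, -0.0531, 0, 0, 1], 
[0.0054, -0.0076, 0, 0, 1], [0.0115, -0.0146, 0, 0, 1], [0.0183, -0.021, 0, 0, 1], [0.0257, -0.0266, 0, 0, 1], [0.0336, -0.0315, 0, 0, 1], [0.042, -0.0356, 0, 0, 1], [0.0507, -0.0388, 0, 0, 1], [0.0597, -0.0411, 0, 0, 1], [0.069, -0.0425, 0, 0, 1], [0.0782, -0.043, 0, 0, 1], [0.0875, -0.0426, 0, 0, 1], [0.0968, -0.0412, 0, 0, 1], 
[0.0068, 0.0016, 0, 0, 1], [0.0134, 0.0038, 0, 0, 1], [0.0199, 0.0064, 0, 0, 1], [0.0262, 0.0095, 0, 0, 1], [0.0322, 0.013, 0, 0, 1], [0.0379, 0.017, 0, 0, 1], [0.0433, 0.0214, 0, 0, 1], [0.0484, 0.0263, 0, 0, 1],
```

Emit:
move_arm:
  deltas:
    - [[0.0,-0.007,0,0,1],[0.0006,-0.0139,0,0,1],[0.0017,-0.0208,0,0,1],[0.0033,-0.0276,0,0,1],[0.0054,-0.0343,0,0,1],[0.008,-0.0408,0,0,1],[0.011,-0.0471,0,0,1],[0.0146,-0.0531,0,0,1]]
  squeeze: 50

```text
clock: 9.1
position: [0.5659, 0.0016, 0.2754]
ee_rot: [0.009, 0.561, 0.828, 0.003]
contact_force: [13.3, -1.0, 1.4]
width: 0.0196
gripper_force: 52.7
```

```bash
cat > f.py <<'E'
from circ import *
s=manip.get_state();p=s['position'][:2]-hub;F=s['contact_force']
r=np.hypot(*p);a=np.arctan2(p[1],p[0]);t=np.array([np.sin(a),-np.cos(a)])
print('clock',s['clock'],'phi',round((-1.158-a)%6.283,3),'r',round(r,4),'Ftan',round(F[:2]@t,2),'Frad',round(F[:2]@p/r,2),'Fz',F[2].round(1),'z',s['position'][2].round(4),'w',s['width'].round(4))
E
python3 f.py; python3 circ.py .6 1.2 8
```

```text
[0.004, -0.0057, 0, 0, 1], [0.0084, -0.0112, 0, 0, 1], [0.0132, -0.0163, 0, 0, 1], [0.0183, -0.021, 0, 0, 1], [0.0238, -0.0253, 0, 0, 1], [0.0296, -0.0292, 0, 0, 1], [0.0357, -0.0326, 0, 0, 1], [0.042, -0.0356, 0, 0, 1], Traceback (most recent call last):
  File "f.py", line 4, in <module>
    print('clock',s['clock'],'phi',round((-1.158-a)%6.283,3),'r',round(r,4),'Ftan',round(F[:2]@t,2),'Frad',round(F[:2]@p/r,2),'Fz',F[2].round(1),'z',s['position'][2].round(4),'w',s['width'].round(4))
                                                                                                                                                                                   ^^^^^^^^^^^^^^^^
AttributeError: 'float' object has no attribute 'round'
```

Emit:
move_arm:
  deltas:
    - [[0.004,-0.0057,0,0,1],[0.0084,-0.0112,0,0,1],[0.0132,-0.0163,0,0,1],[0.0183,-0.021,0,0,1],[0.0238,-0.0253,0,0,1],[0.0296,-0.0292,0,0,1],[0.0357,-0.0326,0,0,1],[0.042,-0.0356,0,0,1]]

```text
clock: 9.9
position: [0.5235, 0.0183, 0.2756]
ee_rot: [0.008, 0.561, 0.828, -0.002]
contact_force: [4.0, -9.0, 6.9]
width: 0.0193
gripper_force: 53.3
```

```bash
sed -i "s/s\['width'\].round(4)/round(s['width'],4)/" f.py; python3 f.py; python3 circ.py 1.2 1.5 6;python3 circ.py 1.5 1.8 6;python3 circ.py 1.8 2.1 6;python3 circ.py 2.1 2.4 6
```

```text
clock 9.9 phi 1.103 r 0.0762 Ftan -8.84 Frad 4.4 Fz 6.9 z 0.2756 w 0.0193
[0.0043, -0.0017, 0, 0, 1], [0.0087, -0.0032, 0, 0, 1], [0.0132, -0.0045, 0, 0, 1], [0.0177, -0.0055, 0, 0, 1], [0.0223, -0.0064, 0, 0, 1], [0.0269, -0.007, 0, 0, 1], 
[0.0046, -0.0004, 0, 0, 1], [0.0093, -0.0005, 0, 0, 1], [0.014, -0.0004, 0, 0, 1], [0.0186, -0.0001, 0, 0, 1], [0.0232, 0.0005, 0, 0, 1], [0.0278, 0.0013, 0, 0, 1], 
[0.0045, 0.001, 0, 0, 1], [0.009, 0.0023, 0, 0, 1], [0.0134, 0.0038, 0, 0, 1], [0.0178, 0.0054, 0, 0, 1], [0.022, 0.0074, 0, 0, 1], [0.0262, 0.0095, 0, 0, 1], 
[0.004, 0.0023, 0, 0, 1], [0.0079, 0.0048, 0, 0, 1], [0.0117, 0.0076, 0, 0, 1], [0.0154, 0.0105, 0, 0, 1], [0.0189, 0.0135, 0, 0, 1], [0.0222, 0.0168, 0, 0, 1],
```

Emit:
move_arm:
  deltas:
    - [[0.0043,-0.0017,0,0,1],[0.0087,-0.0032,0,0,1],[0.0132,-0.0045,0,0,1],[0.0177,-0.0055,0,0,1],[0.0223,-0.0064,0,0,1],[0.0269,-0.007,0,0,1]]

```text
clock: 10.5
position: [0.5099, 0.0369, 0.2755]
ee_rot: [0.007, 0.561, 0.828, -0.001]
contact_force: [2.7, -8.0, 6.3]
width: 0.0194
gripper_force: 49.8
```

```bash
python3 f.py
```

```text
clock 10.5 phi 1.411 r 0.0739 Ftan -8.18 Frad 2.1 Fz 6.3 z 0.2755 w 0.0194
```

Emit:
move_arm:
  deltas:
    - [[0.0046,-0.0004,0,0,1],[0.0093,-0.0005,0,0,1],[0.014,-0.0004,0,0,1],[0.0186,-0.0001,0,0,1],[0.0232,0.0005,0,0,1],[0.0278,0.0013,0,0,1]]

```text
clock: 11.1
position: [0.503, 0.0585, 0.2755]
ee_rot: [0.008, 0.561, 0.828, -0.001]
contact_force: [2.8, -7.3, 5.7]
width: 0.0196
gripper_force: 48.6
```

```bash
python3 f.py
```

```text
clock 11.1 phi 1.721 r 0.0714 Ftan -7.81 Frad -0.8 Fz 5.7 z 0.2755 w 0.0196
```

Emit:
move_arm:
  deltas:
    - [[0.0045,0.001,0,0,1],[0.009,0.0023,0,0,1],[0.0134,0.0038,0,0,1],[0.0178,0.0054,0,0,1],[0.022,0.0074,0,0,1],[0.0262,0.0095,0,0,1]]

```text
clock: 11.7
position: [0.5028, 0.0807, 0.2755]
ee_rot: [0.008, 0.561, 0.828, -0.0]
contact_force: [3.4, -8.3, 5.3]
width: 0.0194
gripper_force: 48.5
```

```bash
python3 f.py
```

```text
clock 11.7 phi 2.037 r 0.0693 Ftan -8.1 Frad -3.81 Fz 5.3 z 0.2755 w 0.0194
```

Emit:
move_arm:
  deltas:
    - [[0.004,0.0023,0,0,1],[0.0079,0.0048,0,0,1],[0.0117,0.0076,0,0,1],[0.0154,0.0105,0,0,1],[0.0189,0.0135,0,0,1],[0.0222,0.0168,0,0,1]]

```text
clock: 12.3
position: [0.5094, 0.1012, 0.2755]
ee_rot: [0.009, 0.561, 0.828, -0.001]
contact_force: [4.8, -10.3, 5.1]
width: 0.0195
gripper_force: 48.8
```

```bash
python3 f.py; for a in 2.4 2.7 3.0 3.3 3.6 3.9; do python3 circ.py $a $(python3 -c "print($a+.3)") 6; done
```

```text
clock 12.3 phi 2.353 r 0.0671 Ftan -7.88 Frad -8.14 Fz 5.1 z 0.2755 w 0.0195
[0.0032, 0.0034, 0, 0, 1], [0.0062, 0.007, 0, 0, 1], [0.009, 0.0107, 0, 0, 1], [0.0116, 0.0145, 0, 0, 1], [0.014, 0.0185, 0, 0, 1], [0.0163, 0.0226, 0, 0, 1], 
[0.002, 0.0042, 0, 0, 1], [0.0038, 0.0085, 0, 0, 1], [0.0054, 0.0129, 0, 0, 1], [0.0068, 0.0173, 0, 0, 1], [0.0079, 0.0218, 0, 0, 1], [0.0088, 0.0264, 0, 0, 1], 
[0.0007, 0.0046, 0, 0, 1], [0.0011, 0.0092, 0, 0, 1], [0.0014, 0.0139, 0, 0, 1], [0.0014, 0.0185, 0, 0, 1], [0.0011, 0.0232, 0, 0, 1], [0.0007, 0.0278, 0, 0, 1], 
[-0.0007, 0.0046, 0, 0, 1], [-0.0016, 0.0092, 0, 0, 1], [-0.0028, 0.0137, 0, 0, 1], [-0.0042, 0.0181, 0, 0, 1], [-0.0058, 0.0225, 0, 0, 1], [-0.0076, 0.0268, 0, 0, 1], 
[-0.002, 0.0042, 0, 0, 1], [-0.0043, 0.0083, 0, 0, 1], [-0.0067, 0.0122, 0, 0, 1], [-0.0093, 0.0161, 0, 0, 1], [-0.0122, 0.0198, 0, 0, 1], [-0.0152, 0.0233, 0, 0, 1], 
[-0.0032, 0.0034, 0, 0, 1], [-0.0065, 0.0066, 0, 0, 1], [-0.01, 0.0097, 0, 0, 1], [-0.0137, 0.0126, 0, 0, 1], [-0.0175, 0.0153, 0, 0, 1], [-0.0214, 0.0178, 0, 0, 1],
```

Run:
```python
import numpy as np
from scipy.optimize import least_squares
P=np.array([(.6023,.0078),(.5659,.0016),(.5235,.0183),(.5099,.0369),(.503,.0585),(.5028,.0807),(.5094,.1012)])
r=least_squares(lambda v:np.hypot(*(P-v[:2]).T)-v[2],[.572,.077,.075]);print(r.x,r.fun*1e3)
r=least_squares(lambda v:np.hypot(*(P-v[:2]).T)-.075,[.572,.077]);print(r.x,r.fun*1e3)
```

```text
[0.57075391 0.06954417 0.06896668] [ 0.36943621 -0.84935722  0.73910524  0.09010842 -0.31854743 -0.10314302
  0.07239782]
[0.57633603 0.07490103] [-3.05088354 -0.95979973  2.4294681   1.53642551  0.14763693 -1.2356714
 -3.08290565]
```

```bash
python3 -c "
from h import *
s=manip.get_state();print(s['position'],s['contact_force'],s['moment'],s['ee_rot'])
a=manip.get_image('scene')[:,:,::-1];w=manip.get_image('wrist')[:,:,::-1]
cv2.imwrite('pics/s6f.png',a)
S=cam('scene')
print('hub,pivots',(proj(S,[[.572,.077,.23],[.572-.075*.95,.077+.075*.31,.246]])-[190,90])*4)
cv2.imwrite('pics/s6.png',np.hstack([cv2.resize(a[90:230,190:300],(440,560),interpolation=cv2.INTER_CUBIC),cv2.resize(w[160:384,160:304],(360,560),interpolation=cv2.INTER_CUBIC)]))
"
```

```text
[0.50942129 0.10121696 0.27547056] [  4.75043326 -10.28935756   5.06604531] [-1.60635282 -0.80036785 -0.00493438] [ 9.07272244e-03  5.61205540e-01  8.27626399e-01 -7.55582840e-04]
hub,pivots [[275.01396544 279.84054356]
 [257.23750691 144.16811918]]
```

View pics/s6.png

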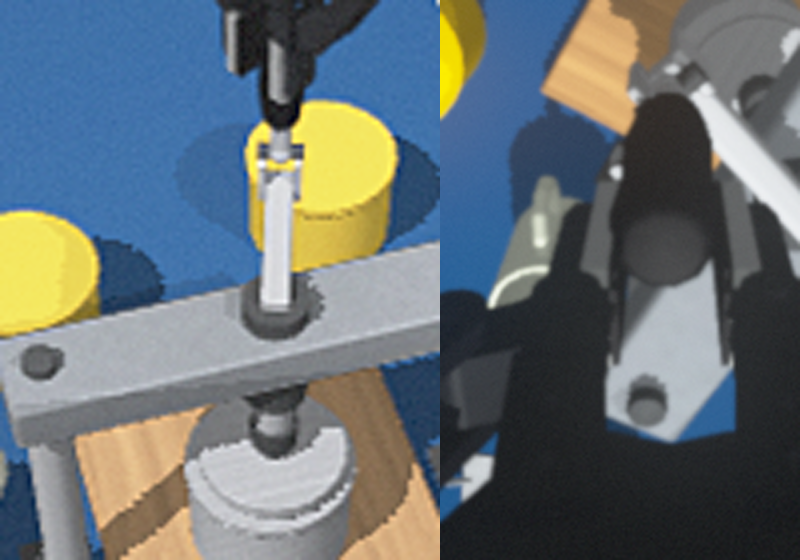

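The crop shows the pivot at about (280,155), a little further round than the model predicts, with the handle nearly vertical in the pads and the plate still above the lid. I will compute the true pivot and the handle tilt.

Run:
```python
from h import *
S=cam('scene');W=cam('wrist',manip.get_state())
f=lambda x,y:(x/4+190,y/4+90)
g=lambda x,y:((x-440)/2.5+160,y/2.5+160)
print('pivot S',atz(S,f(280,155),.246),'hub S',atz(S,f(275,300),.226),'boltA S',atz(S,f(41,360),.213))
print('pivot W',atz(W,g(678,78),.246),'tri',tri([(S,f(280,155)),(W,g(678,78))]))
print('boltA W',atz(W,g(647,398),.213),'sleeve end W',atz(W,g(665,248),.332))
```

```text
pivot S [0.51218032 0.1073943  0.246     ] hub S [0.580399   0.07312431 0.226     ] boltA S [ 0.5577112  -0.03964767  0.213     ]
pivot W [0.506381   0.11577911 0.246     ] tri [0.50669907 0.11178622 0.23826583]
boltA W [ 0.55454827 -0.03749713  0.213     ] sleeve end W [0.50321092 0.11235595 0.332     ]
```

Emit:
move_arm:
  deltas:
    - [[0,0,0,0,0.4],[0,0,0,0,0.2],[0,0,0,0,0.2],[0,0,0,0,0.2],[0,0,0,0,0.2]]

```text
clock: 12.9
position: [0.5037, 0.107, 0.2718]
ee_rot: [-0.0, 0.56, 0.828, -0.0]
contact_force: [0.5, 0.3, -4.8]
width: 0.0343
gripper_force: 0.0
```

```bash
python3 -c "
from h import *
s=manip.get_state();print(s['position'],s['contact_force'],s['width'],s['ee_rot'])
print(deltas([.5055,.112,.2755],1.952))
w=manip.get_image('wrist');cv2.imwrite('pics/w7.png',w[:,:,::-1]);g=w.max(2).astype(int)
W=cam('wrist',s)
print(proj(W,[[.5055,.112,.332],[.5055,.112,.246]]))
print(g[225:300:5,222:284:3])
"
```

```text
[0.50372662 0.10703123 0.27178503] [ 0.53953597  0.29775475 -4.84142912] 0.034313674904845375 [-2.05386195e-04  5.60377800e-01  8.28237069e-01 -1.92201768e-04]
(array([ 0.0049,  0.0044, -0.0046]), np.float64(-0.0), 'yaw', np.float64(1.951908806497785))
[[260.90232207 277.03733538]
 [257.53406627 206.11401452]]
[[ 96  96  96  97  89  74  76  50  50  52  50  45  48  47  51  49  50 143
  239 239 236]
 [ 95  97  93  91  99 106  70  44  48  48  46  50  48  49  47  45  50  54
  234 242 238]
 [ 64  92  65 118 232 172  49  45  44  47  46  46  45  46  46  48  48  49
   72 198 132]
 [ 61  86  65  70 111 108  47  41  44  45  43  44  44  46  46  45  45  46
   66  87  54]
 [ 57  97  95  95 140 115  44  41  41  40  42  41  42  43  44  42  46  44
   62 106  60]
 [ 60 108  93  97 152 148  44  42  40  42  42  42  43  47  45  45  43  44
   72 153  60]
 [ 55 129 132 101 152 116  42  39  39  42  42  43  42  44  44  47  46  44
   51 163  55]
 [ 53 129 131 124 150  62  39  39  44  40  44  43  48  46  47  47  44  43
   42 142  56]
 [ 61 131 130 127 130  43  44  43  50  54  64  67  66  65  63  57  49  45
   42  68  53]
 [ 87 131 131 124 145  47  45  56  67  69  72  73  73  72  71  72  68  54
   47  85 103]
 [111 130 129 132 155 103  51  67  69  74  77  80  78  78  74  75  73  66
   52 182 150]
 [185 129 126 138 154 153  65  71  74  79  78  80  80  81  79  76  74  67
  139 198 185]
 [142 240 137 149 154 151  96  69  72  76  80  78  81  82  79  78  69 160
  197 198 195]
 [133 153 234 152 156 127  84  85  93 121 119  87  77  90 129 177 199 197
  198 199 198]
 [132 134 241 156 115  85  86 102 151 197 201 201 198 202 202 199 198 200
  199 198 196]]
```

Emit:
move_arm:
  deltas:
    - [[0.005,0.002,0,0,0.2],[0.005,0.002,0,0,0.2],[0.005,0.002,0,0,1],[0.005,0.002,0,0,1],[0.005,0.002,0,0,1],[0.005,0.002,0,0,1]]
  squeeze: 90

```text
clock: 13.55
position: [0.5048, 0.1117, 0.2725]
ee_rot: [0.001, 0.56, 0.828, 0.001]
contact_force: [2.9, 2.2, -4.0]
width: 0.02
gripper_force: 88.1
```

```bash
sed -i 's/r=.0745/r=.075/' circ.py; python3 f.py; for a in 2.45 2.75 3.05 3.35 3.65 3.95 ; do python3 circ.py $a $(python3 -c "print($a+.3)") 6; done
```

```text
clock 13.55 phi 2.461 r 0.0756 Ftan 3.28 Frad -1.63 Fz -4.0 z 0.2725 w 0.02
[0.003, 0.0036, 0, 0, 1], [0.0058, 0.0073, 0, 0, 1], [0.0085, 0.0112, 0, 0, 1], [0.0109, 0.0152, 0, 0, 1], [0.0132, 0.0193, 0, 0, 1], [0.0152, 0.0235, 0, 0, 1], 
[0.0018, 0.0043, 0, 0, 1], [0.0034, 0.0087, 0, 0, 1], [0.0048, 0.0132, 0, 0, 1], [0.006, 0.0177, 0, 0, 1], [0.0069, 0.0223, 0, 0, 1], [0.0076, 0.027, 0, 0, 1], 
[0.0005, 0.0047, 0, 0, 1], [0.0007, 0.0093, 0, 0, 1], [0.0007, 0.014, 0, 0, 1], [0.0004, 0.0187, 0, 0, 1], [-0.0, 0.0234, 0, 0, 1], [-0.0007, 0.028, 0, 0, 1], 
[-0.0009, 0.0046, 0, 0, 1], [-0.0021, 0.0091, 0, 0, 1], [-0.0035, 0.0136, 0, 0, 1], [-0.0051, 0.018, 0, 0, 1], [-0.0069, 0.0223, 0, 0, 1], [-0.009, 0.0265, 0, 0, 1], 
[-0.0023, 0.0041, 0, 0, 1], [-0.0047, 0.0081, 0, 0, 1], [-0.0074, 0.012, 0, 0, 1], [-0.0102, 0.0157, 0, 0, 1], [-0.0132, 0.0193, 0, 0, 1], [-0.0164, 0.0227, 0, 0, 1], 
[-0.0034, 0.0033, 0, 0, 1], [-0.0069, 0.0063, 0, 0, 1], [-0.0106, 0.0093, 0, 0, 1], [-0.0144, 0.012, 0, 0, 1], [-0.0183, 0.0145, 0, 0, 1], [-0.0224, 0.0168, 0, 0, 1],
```

Emit:
move_arm:
  deltas:
    - [[0.003,0.0036,0,0,1],[0.0058,0.0073,0,0,1],[0.0085,0.0112,0,0,1],[0.0109,0.0152,0,0,1],[0.0132,0.0193,0,0,1],[0.0152,0.0235,0,0,1]]

```text
clock: 14.15
position: [0.5142, 0.126, 0.2724]
ee_rot: [-0.0, 0.561, 0.828, -0.005]
contact_force: [-4.7, -6.4, 1.1]
width: 0.0198
gripper_force: 88.2
```

```bash
python3 f.py
```

```text
clock 14.15 phi 2.687 r 0.0758 Ftan -7.96 Frad -0.55 Fz 1.1 z 0.2724 w 0.0198
```

Emit:
move_arm:
  deltas:
    - [[0.0018,0.0043,0,0,1],[0.0034,0.0087,0,0,1],[0.0048,0.0132,0,0,1],[0.006,0.0177,0,0,1],[0.0069,0.0223,0,0,1],[0.0076,0.027,0,0,1]]

```text
clock: 14.75
position: [0.5307, 0.1405, 0.2724]
ee_rot: [-0.002, 0.561, 0.828, -0.005]
contact_force: [-5.4, -4.6, 2.4]
width: 0.0199
gripper_force: 88.2
```

```bash
python3 f.py
```

```text
clock 14.75 phi 2.977 r 0.0758 Ftan -7.05 Frad -0.86 Fz 2.4 z 0.2724 w 0.0199
```

Emit:
move_arm:
  deltas:
    - [[0.0005,0.0047,0,0,1],[0.0007,0.0093,0,0,1],[0.0007,0.014,0,0,1],[0.0004,0.0187,0,0,1],[0,0.0234,0,0,1],[-0.0007,0.028,0,0,1]]

```text
clock: 15.35
position: [0.5502, 0.1494, 0.2724]
ee_rot: [-0.004, 0.561, 0.828, -0.005]
contact_force: [-8.4, -1.8, 4.0]
width: 0.0195
gripper_force: 88.3
```

```bash
python3 f.py
```

```text
clock 15.35 phi 3.262 r 0.0756 Ftan -8.61 Frad 0.7 Fz 4.0 z 0.2724 w 0.0195
```

Emit:
move_arm:
  deltas:
    - [[-0.0009,0.0046,0,0,1],[-0.0021,0.0091,0,0,1],[-0.0035,0.0136,0,0,1],[-0.0051,0.018,0,0,1],[-0.0069,0.0223,0,0,1],[-0.009,0.0265,0,0,1]]

```text
clock: 15.95
position: [0.5709, 0.1521, 0.2724]
ee_rot: [-0.006, 0.56, 0.828, -0.004]
contact_force: [-11.1, 1.3, 4.8]
width: 0.0197
gripper_force: 88.4
```

```bash
python3 f.py
```

```text
clock 15.95 phi 3.54 r 0.0751 Ftan -11.06 Frad 1.46 Fz 4.8 z 0.2724 w 0.0197
```

Emit:
move_arm:
  deltas:
    - [[-0.0023,0.0041,0,0,1],[-0.0047,0.0081,0,0,1]]

```text
clock: 16.15
position: [0.578, 0.1517, 0.2724]
ee_rot: [-0.006, 0.56, 0.828, -0.004]
contact_force: [-12.0, 2.6, 4.0]
width: 0.0201
gripper_force: 88.4
```

```bash
python3 f.py
```

```text
clock 16.15 phi 3.634 r 0.075 Ftan -12.21 Frad 1.59 Fz 4.0 z 0.2724 w 0.0201
```

Emit:
move_arm:
  deltas:
    - [[0.0025,-0.0045,0,0,1],[0.0045,-0.0085,0,0,1],[0.0045,-0.0085,0,0,1]]

```text
clock: 16.45
position: [0.5779, 0.1517, 0.2725]
ee_rot: [0.001, 0.561, 0.828, 0.0]
contact_force: [0.7, 0.3, -1.1]
width: 0.02
gripper_force: 88.3
```

```bash
python3 f.py
```

```text
clock 16.45 phi 3.633 r 0.075 Ftan 0.66 Frad 0.34 Fz -1.1 z 0.2725 w 0.02
```

Emit:
move_arm:
  deltas:
    - [[0,0,0,0,0.3],[0,0,0,0,0],[0,0,0,0,-0.5],[0,0,0,0,-1],[0,0,0,0,-1],[0,0,0,0,-1],[0,0,-0.04,0,-1],[0,0,-0.09,0,-1],[0,0,-0.14,0,-1],[0,0,-0.17,0,-1],[0,0,-0.17,0,-1],[0,0,-0.17,0,-1]]

```text
clock: 17.65
position: [0.5776, 0.1519, 0.4074]
ee_rot: [-0.0, 0.56, 0.828, -0.0]
contact_force: [0.3, 0.3, -5.1]
width: 0.0856
gripper_force: 0.0
```

Run:
```python
from h import *
s=manip.get_state();print(s['position'],s['contact_force'],s['width'])
a=manip.get_image('scene')[:,:,::-1].copy();cv2.imwrite('pics/s8.png',a)
# handle check: dark pixels of the sleeve, expected upright line above pivot
S=cam('scene');P=proj(S,[[.578,.1517,.246],[.578,.1517,.27],[.578,.1517,.30],[.578,.1517,.332]]);print(P)
for x,y in P:print(a[int(round(y))-0,int(x)-8:int(x)+9].max(1))
b=cv2.imread('pics/scene.png')
D=lambda x0,y0,x1,y1:float(cv2.absdiff(a,b)[y0:y1,x0:x1].mean())
print('mug',D(148,200,185,248),'jar',D(318,210,352,260),'tin body',D(240,226,275,236))
```

```text
[0.57764435 0.1519192  0.40744882] [ 0.3222825   0.32804838 -5.07301126] 0.08559119457485048
[[295.3277063  144.3338243 ]
 [296.23330175 135.77124461]
 [297.42305773 124.53361678]
 [298.76892092 111.83749257]]
[100  95 178 216 193 147 165 183 182 175 154 149 164 174 166 171 170]
[103 114 116  73  35  33  38  41  34  40  46  35  22  47 160 181 175]
[102 109  95  56  41  50  40  43  39  38  40  35  33  41  80 159 178]
[172 173 176 176 132  55  43  41  46  42  42  43  53 136 176 172 171]
mug 2.1612237237237237 jar 2.176470588235294 tin body 2.3780952380952383
```

The handle stands upright on its expected line, and the tin, mug and jar show no change. The gripper is clear, so I hand in.

```bash
python3 -c "
from rig import manip
print(manip.sign_off())"
```

```text
the job is handed in; nothing more can be done
None
```

The job is handed in, with no verdict shown: the handle was left upright, and I stopped winding when the crank force had risen from about 7–8 N to 12 N, which I put at about 70 N of clamp pressure. The gripper is clear, and the final picture showed no change at the tin, mug or jar; I did not check the tumbler separately.

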